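# Set the oat mill's feed selector to green

### The job

Switch the feed selector on top of the cream-coloured hand mill from its red travel-lock mark to the green dot: pull the black sprung knob up, turn it while it is up until its pointer is at the green dot, and let it drop fully home into the notch there. Each notch lies up to ten degrees to one side or the other of its dot, so find it by feel and do not force the knob against the mechanism; then let go, and leave the jar, bowl and ladle where they are.

Things in the scene. Friction and masses are not known exactly. Their poses are not given: they have to be found in the camera images.
- mill: Hand-cranked oat mill, fixed. Origin on the table below the selector knob's vertical axis; z up. Cream gearbox 130 x 130 mm, 70 mm high, centred on the origin; on it a boss 68 mm wide, up to 82 mm height, with the knob. Roller head with steel hopper (104 mm wide, up to 155 mm height) centred 165 mm along the mill's -y, crank beyond it to 300 mm. Red travel-lock dot on the gearbox 48 mm along +x.
- selector_base: Fixed collar on the boss under the knob; origin on the knob's axis, 82 mm above the table; x towards the red dot. The knob turns at most 1.6 rad either way from red. A pin under it drops into notches inside the boss. Each colour's notch is off its dot by an unknown 0.06 to 0.18 rad to one side or the other; the pin has 0.03 rad play either side in a notch. The red slot is wider.
- knob_grip (a point): Centre of the black knob's upright grip bar (44 mm long, 12 mm thick, 34 mm tall): on the knob's axis, 12 mm below the bar's top, 22 mm above the 60 mm wide disc that carries the bar; 114 mm above the table when home. x along the bar towards the pointer, y across its thickness, z up.
- knob_pointer (a point): Point 48 mm from the knob's axis straight ahead of the white pointer (which ends at 42 mm, in line with the grip bar), so on the same circle as the dots; moves with the knob.
- selector_lift (a joint): How far the knob is pulled up, m: 0 fully home. A spring pulls it down with about 5 N at 0 and 8 N at 0.008. The pin is clear of the notches above 0.0075 (it rests on the flat between notches at 0.0075); a stop inside limits the pull at 0.011.
- dot_green: Green dot marking the wanted notch: a disc 14 mm across, 3 mm thick, on the gearbox top, 48 mm from the knob's axis; origin at its underside centre. Green, blue, yellow and black dots lie at 0.70 and 1.25 rad to either side of the red one, in changing order.
- jar_mid (a point): Middle of a glass jar with steel lid, 80 mm across, 120 mm tall (60 mm above the table); loose, to be left alone.
- bowl_rim (a point): Centre of the mouth of a small white ceramic bowl, 110 mm across, 45 mm tall, in front of the mill's spout; loose, to be left alone.
- ladle_mid (a point): Point over the cup of a steel ladle lying on the table, 290 mm long, cup 84 mm across and 32 mm tall; 16 mm above the table at the cup's centre; loose, to be left alone.

How it is judged (in metres and radians):
On the way, in this order (a step that is already met when the one before it is completed fails the run):
1. the knob is pulled up clear of its notch (value of joint selector_lift above 0.0068 m), for 0.1 s.
2. the raised knob is turned so that its pointer is at the green dot (value of joint selector_lift above 0.0045 m and horizontal distance between knob_pointer and dot_green below 0.015 m), for 0.05 s.
At the end, for the whole second after the job is handed in: The knob is fully home (raised less than 1.5 mm) in the notch at the green dot, its pointer point within 13 mm of the dot's centre, and jar, bowl and ladle are within 25 mm of where they stood (horizontal distance between knob_pointer and dot_green below 0.013 m and value of joint selector_lift below 0.0015 m and distance of each of jar_mid, bowl_rim, ladle_mid from where it was at the start of the episode below 0.025 m); the robot touches nothing.
It fails at once if the knob is forced against the selector's notches or its pull-out stop with more than 25 N (contact force between selector_base and mill above 25 N).
It fails at once if the jar is displaced by more than 25 mm (distance of jar_mid from where it was at the start of the episode above 0.025 m).
It fails at once if the bowl is displaced by more than 25 mm (distance of bowl_rim from where it was at the start of the episode above 0.025 m).
It fails at once if the ladle is displaced by more than 25 mm (distance of ladle_mid from where it was at the start of the episode above 0.025 m).
It also fails if it takes over 40 s, if anything falls off the work surface, if the arm or the gripper's body presses on something with over 40 N, if the wrist force passes 120 N, or if a joint passes its speed limit or range.

### The arm

A 7-joint arm with a two-finger parallel gripper is mounted at the origin on the work surface. World frame = base frame: x ahead of the robot, y to its left, z up, the work surface at z = 0. Lengths are in mm, angles in rad, forces in N, time in s.
With the tool pointing down it reaches from about 425 to 1025 mm from the base axis. Payload 9.4 kg.
Tool frame: the origin (TCP) lies on the centre line of the jaws, within the pads' length; the fingertips stand 8 mm ahead of it and the grasp point (between the pads) lies 11 mm behind it (r.nose_length is the distance from the TCP to the fingertips, in mm); z points along the fingers, y is the line along which they close (so a half turn about z gives the same grasp; the last joint's range is limited). The gripper opens to 93 mm and grips with 3 to 60 N. Pads are 15 mm wide; open, the fingers measure 128 mm over their backs; the gripper's body (75 mm by 188 mm) begins 65 mm behind the grasp point.
Start: joints at [-1.329, 0.599, -0.003, 1.599, 0.002, 0.943, -0.08], TCP at [227.239, 688.467, 226.618] pointing down, gripper open.
Joint ranges: [-2.57, 2.57], [-0.35, 1.97], [-1.29, 1.29], [0.11, 2.56], [-1.05, 4.19], [0.11, 1.86], [-2.63, 2.63]. Speed limits (rad/s): [2.22, 2.22, 3.01, 3.01, 3.14, 3.14, 3.14].

### API

Orientations are given as a rotation vector (axis times angle).
In Python, from cell import r, get_image, sign_off gives the robot as it stands.
- The arm moves only by the shell command python3 -m crank 'ROWS' [FORCE]. ROWS is JSON, a list of rows, each an object of numbers: "x", "y", "z": the shift along the tool's x, y, z in cm; "rx", "ry", "rz": the turn, a rotation vector about the tool's x, y, z in degrees; "claw": the finger opening in cm, from 0 to 9.3. In form: [{"x": .., "y": .., "z": .., "rx": .., "ry": .., "rz": .., "claw": ..}, ...]. A call has 1 to 12 rows; each row shifts and turns the commanded pose from where the row before left it, along the tool's axes as they then stand; what a row does not reach is not made up. A row lasts 1/12 s, in which the tool goes at most 41.7 mm and 7.16 degrees, less where a joint would pass 70% of its speed; a pose out of reach is approached as far as the arm can. A call is refused whole if a number of a shift passes 4.17 or a number of a turn 7.16, either way. A call with a gripper value outside its range is refused whole. The fingers move at their own pace and stop on an object; FORCE is the grip in N (left out, the last holds). Time passes only in rows, so rows that do not move let the fingers close. It gives the time, the measured TCP pose, the force, the opening and the grip force at its end, in the units of the state.
- r.sense(): the state, without advancing time (a new reading comes with each control period).
- get_image(name): name is "scene" or "top" or "wrist"; returns a dict with "img" (400x640x3 uint8, blue, green, red), "camera_matrix" (3x3 intrinsics, pixels), "k1" (the pictures are not rectified: a ray, as slopes to the right and down, at radius r is drawn at 1 + k1 r^2 times it, then the intrinsics apply), "pose" (4x4, takes a point from camera to world coordinates). Camera axes: x right, y down, z forward; pixel columns grow to the right and rows downward; lengths in mm; the calibration is good to about 2 mm. A picture is of the moment at which its call begins. There is no depth.
- sign_off(): hands the job in; it is judged then, once.
The state is a dict: "time_s": time; "joint_positions": joint angles; "joint_vel": joint speeds; "joint_torque": joint torques, N m; "eef_pos": TCP position; "eef_rot": TCP orientation; "force": force on the tool from outside, world axes, zero at the start; "moment": the same for the moment, N m; "finger_gap": finger opening in mm; "grip_force": force on a finger pad.
Only numpy, scipy, OpenCV 4.12 (cv2) and the standard library are available. Lean on these libraries where they do the work, as an engineer would, in place of code of your own. Each camera call takes 0.05 s, during which the arm holds its last target. There are 200 camera calls.

## Working session

There is one attempt and no reset: what is moved stays moved. The work goes in short steps, Python scripts to look and compute and a shell command to move; the robot and the scene stay as the last step left them, time stands still between calls to the robot, and variables do not carry over. Pictures are saved under pics/ and viewed, at most 10 in all, crops included, and the job is handed in when it is done.

```bash
ls; mkdir -p pics
python3 - <<'E'
from cell import r,get_image
import cv2,numpy as np
ims=[]
for n in("scene","top"):
    d=get_image(n);cv2.imwrite(f"pics/{n}0.png",d["img"]);print(n,d["camera_matrix"],d["k1"],d["pose"])
    np.savez(f"{n}0.npz",**d)
s=r.sense();print(s["eef_pos"],s["eef_rot"],s["time_s"])
E
```

```text
pics
scene [[364.02305674   0.         318.46753941]
 [  0.         364.02305674 198.16594124]
 [  0.           0.           1.        ]] -0.029617834818955576 [[-5.62072367e-01  7.03917252e-01 -4.34252412e-01  8.45176189e+02]
 [ 8.27087795e-01  4.77949807e-01 -2.95786681e-01  1.11752662e+02]
 [-6.58490730e-04 -5.25418390e-01 -8.50843747e-01  6.93223112e+02]
 [ 0.00000000e+00  0.00000000e+00  0.00000000e+00  1.00000000e+00]]
top [[441.52818232   0.         324.58816435]
 [  0.         441.52818232 197.87846938]
 [  0.           0.           1.        ]] -0.09312711634804656 [[ 2.80029428e-03 -9.77179590e-01  2.12396346e-01  3.28949760e+02]
 [-9.99995717e-01 -2.55559268e-03  1.42662192e-03 -8.49911458e+01]
 [-8.51267274e-04 -2.12399431e-01 -9.77182561e-01  1.08888216e+03]
 [ 0.00000000e+00  0.00000000e+00  0.00000000e+00  1.00000000e+00]]
[227.09155688 688.06528703 225.84698436] [-4.98507751e-01 -3.10166674e+00  2.17652910e-03] 0.1
```

View pics/top0.png

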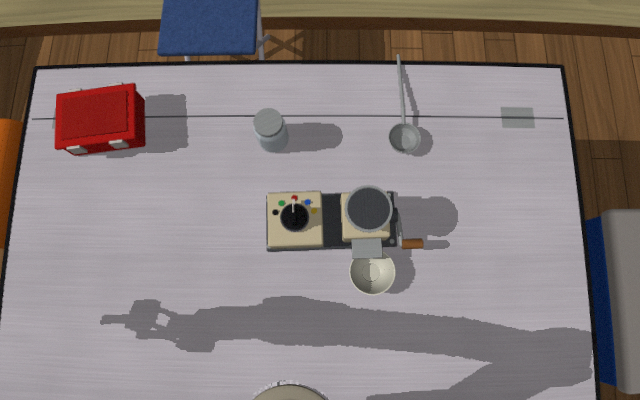

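View pics/scene0.png

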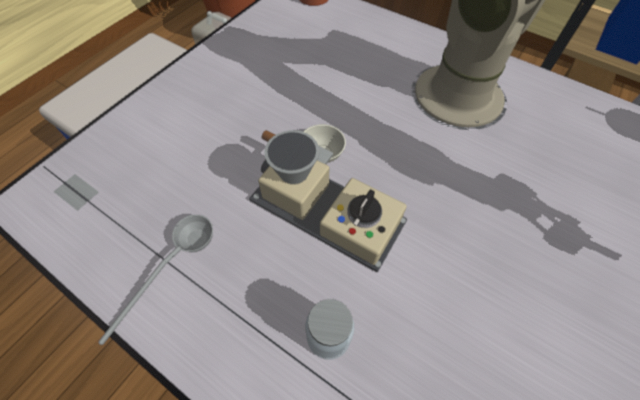

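The top view shows the gearbox at (295,218) and the hopper to its right. The dots are red (294,198), green (282,203), black (276,212), blue (307,203) and yellow (314,211). The scene view shows the same layout, with the jar at (330,328), clear of the knob. Next I'll measure the dots.

```bash
cat > h.py <<'E'
import numpy as np,cv2
def ray(d,uv):
    K=np.asarray(d["camera_matrix"]);k=float(d["k1"])
    p=cv2.undistortPoints(np.float64(uv).reshape(-1,1,2),K,np.array([k,0,0,0.])).reshape(-1,2)
    P=np.asarray(d["pose"]);v=np.c_[p,np.ones(len(p))]@P[:3,:3].T
    return P[:3,3],v
def plane(d,uv,z):
    o,v=ray(d,uv);return o+v*((z-o[2])/v[:,2])[:,None]
def blobs(img,lo,hi,roi,mn=6):
    h=cv2.cvtColor(img,cv2.COLOR_BGR2HSV);m=cv2.inRange(h,np.array(lo),np.array(hi))
    k=np.zeros_like(m);x0,y0,x1,y1=roi;k[y0:y1,x0:x1]=m[y0:y1,x0:x1]
    n,_,st,c=cv2.connectedComponentsWithStats(k)
    return [(int(st[i,4]),c[i]) for i in range(1,n) if st[i,4]>=mn]
C=dict(green=((45,90,40),(85,255,255)),blue=((100,120,60),(130,255,255)),yellow=((18,160,80),(32,255,255)),red=((0,170,80),(8,255,255)),red2=((172,150,80),(180,255,255)))
def dots(d,roi,z=73,mn=6):
    out={}
    for c,(lo,hi) in C.items():
        b=blobs(d["img"],lo,hi,roi,mn)
        if b:
            a,p=max(b,key=lambda t:t[0]);out[c]=plane(d,p,z)[0];print(c,a,p.round(1),out[c].round(1))
    return out
# mill model points from dots: x towards red; side=+1 if green is CCW
def fit(o,sgn):
    ang=dict(red=0,red2=0,green=sgn['green'],blue=sgn['blue'],yellow=sgn['yellow'])
    k=[c for c in o if not(c=='red2' and 'red' in o)]
    A=np.array([[48*np.cos(ang[c]),48*np.sin(ang[c])] for c in k]);B=np.array([o[c][:2] for c in k])
    a=A-A.mean(0);b=B-B.mean(0)
    th=np.arctan2((a[:,0]*b[:,1]-a[:,1]*b[:,0]).sum(),(a*b).sum())
    R=np.array([[np.cos(th),-np.sin(th)],[np.sin(th),np.cos(th)]]);t=B.mean(0)-R@A.mean(0)
    print("axis",t.round(1),"yaw",th.round(4),"res",(A@R.T+t-B).round(1).tolist());return t,th
S=dict(green=.7,blue=-.7,yellow=-1.25)
E
python3 - <<'E'
from h import *
for n,roi in(("top",(265,188,325,250)),("scene",(320,180,410,265))):
    d=dict(np.load(n+"0.npz"));print(n);fit(dots(d,roi),S)
    im=d["img"];x0,y0,x1,y1=roi
    cv2.imwrite(f"pics/{n}_c.png",cv2.resize(im[y0:y1,x0:x1],None,fx=6,fy=6,interpolation=2))
from scipy.spatial.transform import Rotation as R
print(R.from_rotvec([-4.98507751e-01,-3.10166674e+00,2.17652910e-03]).as_matrix().round(3))
E
```

```text
top
green 24 [281.  202.7] [537.9  18.9  73. ]
blue 23 [307.  201.8] [540.2 -42.2  73. ]
yellow 24 [313.6 210.3] [519.9 -57.9  73. ]
red 12 [294.5 197. ] [551.7 -12.6  73. ]
axis [502.9 -13.2] yaw 0.0346 res [[0.6, -0.0], [0.5, -0.7], [-0.3, -0.3], [-0.8, 1.0]]
scene
green 30 [369.2 233.8] [540.3  19.9  73. ]
blue 29 [341.  218.6] [542.5 -41.6  73. ]
yellow 17 [339.9 207.4] [522.6 -56.9  73. ]
red 18 [352.  230.7] [552.8 -10.4  73. ]
axis [504.9 -12.4] yaw 0.0447 res [[-0.0, 0.2], [0.5, -0.1], [-0.5, -0.4], [0.1, 0.2]]
[[-0.95   0.313 -0.   ]
 [ 0.313  0.95  -0.001]
 [-0.    -0.001 -1.   ]]
```

```bash
python3 -m crank '[{"x":-2.4,"y":-2.9,"claw":4.5},{"x":-2.4,"y":-2.9,"claw":4.5},{"x":-2.4,"y":-2.9,"claw":4.5},{"x":-2.4,"y":-2.9,"claw":4.5},{"x":-2.4,"y":-2.9,"claw":4.5},{"x":-2.4,"y":-2.9,"claw":4.5},{"x":-2.4,"y":-2.9,"claw":4.5},{"x":-2.4,"y":-2.9,"claw":4.5},{"x":-2.4,"y":-2.9,"claw":4.5},{"x":-2.4,"y":-2.9,"claw":4.5}]' 20
python3 -m crank '[{"x":-2.4,"y":-2.9,"claw":4.5},{"x":-2.4,"y":-2.9,"claw":4.5},{"x":-2.4,"y":-2.9,"claw":4.5},{"x":-2.4,"y":-2.9,"claw":4.5},{"x":-2.4,"y":-2.9,"claw":4.5},{"x":-2.4,"y":-2.9,"claw":4.5},{"x":-2.4,"y":-2.9,"claw":4.5},{"x":-2.4,"y":-2.9,"claw":4.5},{"x":-2.4,"y":-2.9,"claw":4.5},{"x":-2.4,"y":-2.9,"claw":4.5}]' 20
```

```text
validation failed for argument at $[0]...
validation failed for argument at $[0]...
```

```bash
python3 -m crank '[{"rz":7},{"rz":7},{"rz":7},{"rz":7},{"rz":7},{"rz":7},{"rz":7},{"rz":7},{"rz":7},{"rz":7},{"rz":7},{"rz":7}]'
python3 -m crank '[{"rz":7},{"rz":7},{"rz":7},{"rz":7},{"rz":7},{"rz":7},{"rz":7},{"rz":7},{"rz":7},{"rz":7},{"rz":5},{}]'
python3 - <<'E'
from h import *
from cell import r,get_image
from scipy.spatial.transform import Rotation as R
d=get_image("wrist");np.savez("w1.npz",**d);cv2.imwrite("pics/w1.png",d["img"])
s=r.sense();print(s["time_s"],s["eef_pos"],R.from_rotvec(s["eef_rot"]).as_matrix().round(3),np.round(s["joint_positions"],2),np.round(s["force"],1))
o=dots(d,(0,0,640,400),mn=60);
try: fit(o,S)
except Exception as e: print(e)
E
```

```text
0.15 [227.11530738 688.13151045 225.95444873] [[-0.95   0.313 -0.   ]
 [ 0.313  0.95  -0.001]
 [-0.    -0.001 -1.   ]] [-1.33  0.6  -0.    1.6   0.    0.94 -0.08] [-0.3  0.5  0.1]
too many indices for array: array is 1-dimensional, but 2 were indexedvalidation failed for argument at $[0]...
validation failed for argument at $[0]...
h.py:27: RuntimeWarning: Mean of empty slice.
  a=A-A.mean(0);b=B-B.mean(0)
  ret = ret.dtype.type(ret / rcount)
```

View pics/w1.png

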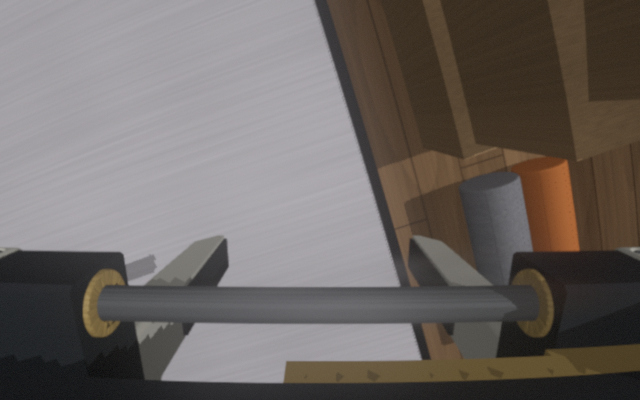

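The wrist picture shows bare table and floor edge: both moves were refused, probably because every row needs all seven keys. I'll resend them in full.

```bash
python3 -m crank '[{"x":-2.4,"y":-2.9,"z":0,"rx":0,"ry":0,"rz":0,"claw":4.5},{"x":-2.4,"y":-2.9,"z":0,"rx":0,"ry":0,"rz":0,"claw":4.5},{"x":-2.4,"y":-2.9,"z":0,"rx":0,"ry":0,"rz":0,"claw":4.5},{"x":-2.4,"y":-2.9,"z":0,"rx":0,"ry":0,"rz":0,"claw":4.5},{"x":-2.4,"y":-2.9,"z":0,"rx":0,"ry":0,"rz":0,"claw":4.5},{"x":-2.4,"y":-2.9,"z":0,"rx":0,"ry":0,"rz":0,"claw":4.5},{"x":-2.4,"y":-2.9,"z":0,"rx":0,"ry":0,"rz":0,"claw":4.5},{"x":-2.4,"y":-2.9,"z":0,"rx":0,"ry":0,"rz":0,"claw":4.5},{"x":-2.4,"y":-2.9,"z":0,"rx":0,"ry":0,"rz":0,"claw":4.5},{"x":-2.4,"y":-2.9,"z":0,"rx":0,"ry":0,"rz":0,"claw":4.5}]' 20
```

```text
time_s: 0.98
eef_pos: [364.5, 336.1, 226.6]
eef_rot: [0.498, 3.102, -0.0]
force: [0.8, -0.0, 1.5]
finger_gap: 45.3
grip_force: 0.0
```

```bash
python3 -m crank '[{"x":-2.4,"y":-2.9,"z":0,"rx":0,"ry":0,"rz":0,"claw":4.5},{"x":-2.4,"y":-2.9,"z":0,"rx":0,"ry":0,"rz":0,"claw":4.5},{"x":-2.4,"y":-2.9,"z":0,"rx":0,"ry":0,"rz":0,"claw":4.5},{"x":-2.4,"y":-2.9,"z":0,"rx":0,"ry":0,"rz":0,"claw":4.5},{"x":-2.4,"y":-2.9,"z":0,"rx":0,"ry":0,"rz":0,"claw":4.5},{"x":-2.4,"y":-2.9,"z":0,"rx":0,"ry":0,"rz":0,"claw":4.5},{"x":-2.4,"y":-2.9,"z":0,"rx":0,"ry":0,"rz":0,"claw":4.5},{"x":-2.4,"y":-2.9,"z":0,"rx":0,"ry":0,"rz":0,"claw":4.5},{"x":-2.4,"y":-2.9,"z":0,"rx":0,"ry":0,"rz":0,"claw":4.5},{"x":-2.4,"y":-2.9,"z":0,"rx":0,"ry":0,"rz":0,"claw":4.5}]' 20
python3 -m crank '[{"x":0,"y":0,"z":0,"rx":0,"ry":0,"rz":7,"claw":4.5},{"x":0,"y":0,"z":0,"rx":0,"ry":0,"rz":7,"claw":4.5},{"x":0,"y":0,"z":0,"rx":0,"ry":0,"rz":7,"claw":4.5},{"x":0,"y":0,"z":0,"rx":0,"ry":0,"rz":7,"claw":4.5},{"x":0,"y":0,"z":0,"rx":0,"ry":0,"rz":7,"claw":4.5},{"x":0,"y":0,"z":0,"rx":0,"ry":0,"rz":7,"claw":4.5},{"x":0,"y":0,"z":0,"rx":0,"ry":0,"rz":7,"claw":4.5},{"x":0,"y":0,"z":0,"rx":0,"ry":0,"rz":7,"claw":4.5},{"x":0,"y":0,"z":0,"rx":0,"ry":0,"rz":7,"claw":4.5},{"x":0,"y":0,"z":0,"rx":0,"ry":0,"rz":7,"claw":4.5},{"x":0,"y":0,"z":0,"rx":0,"ry":0,"rz":7,"claw":4.5},{"x":0,"y":0,"z":0,"rx":0,"ry":0,"rz":7,"claw":4.5}]'
python3 -m crank '[{"x":0,"y":0,"z":0,"rx":0,"ry":0,"rz":7,"claw":4.5},{"x":0,"y":0,"z":0,"rx":0,"ry":0,"rz":7,"claw":4.5},{"x":0,"y":0,"z":0,"rx":0,"ry":0,"rz":7,"claw":4.5},{"x":0,"y":0,"z":0,"rx":0,"ry":0,"rz":7,"claw":4.5},{"x":0,"y":0,"z":0,"rx":0,"ry":0,"rz":7,"claw":4.5},{"x":0,"y":0,"z":0,"rx":0,"ry":0,"rz":7,"claw":4.5},{"x":0,"y":0,"z":0,"rx":0,"ry":0,"rz":7,"claw":4.5},{"x":0,"y":0,"z":0,"rx":0,"ry":0,"rz":7,"claw":4.5},{"x":0,"y":0,"z":0,"rx":0,"ry":0,"rz":7,"claw":4.5},{"x":0,"y":0,"z":0,"rx":0,"ry":0,"rz":7,"claw":4.5},{"x":0,"y":0,"z":0,"rx":0,"ry":0,"rz":5,"claw":4.5},{"x":0,"y":0,"z":0,"rx":0,"ry":0,"rz":0,"claw":4.5}]'
python3 - <<'E'
from h import *
from cell import r,get_image
from scipy.spatial.transform import Rotation as R
d=get_image("wrist");np.savez("w1.npz",**d);cv2.imwrite("pics/w2.png",d["img"])
s=r.sense();print(s["time_s"],s["eef_pos"],R.from_rotvec(s["eef_rot"]).as_matrix().round(3),np.round(s["joint_positions"],2),np.round(s["force"],1))
o=dots(d,(0,0,640,400),mn=60);
try: fit(o,S)
except Exception as e: print(e)
E
```

```text
time_s: 1.82
eef_pos: [501.5, -14.6, 226.7]
eef_rot: [0.498, 3.102, 0.0]
force: [0.4, 0.4, 0.7]
finger_gap: 45.1
grip_force: 0.0
time_s: 2.82
eef_pos: [501.2, -12.7, 226.6]
eef_rot: [-2.452, -1.964, 0.0]
force: [0.7, 0.0, 0.2]
finger_gap: 44.8
grip_force: 0.0
time_s: 3.82
eef_pos: [501.2, -12.5, 226.4]
eef_rot: [3.14, 0.069, -0.001]
force: [0.6, 0.9, 0.7]
finger_gap: 45.1
grip_force: 0.0
3.8667 [501.17053849 -12.53102277 226.4216199 ] [[ 0.999  0.05  -0.   ]
 [ 0.05  -0.999 -0.001]
 [-0.001  0.001 -1.   ]] [-0.71  0.45  0.88  2.14 -0.5   0.77 -1.02] [-0.1  0.1 -0.2]
green 123 [283.2 149.4] [540.3  19.4  73. ]
blue 137 [352.  149.2] [543.1 -42.1  73. ]
axis [505. -13.] yaw 0.0456 res [[-0.0, 0.2], [0.0, -0.2]]
```

View pics/w2.png

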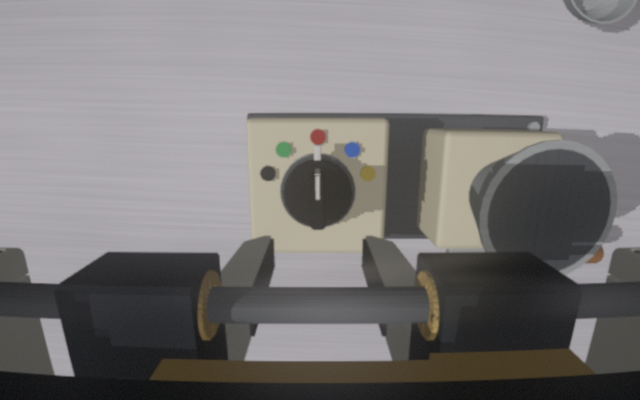

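The wrist view shows the knob at (318,190), the pointer up at red (317,137), and green at (284,149). All three views put the axis at about (505,-13) and the yaw at 0.045. Next: centre, descend and close.

```bash
python3 -m crank '[{"x":0.38,"y":0,"z":2,"rx":0,"ry":0,"rz":0,"claw":4.5},{"x":0,"y":0,"z":3,"rx":0,"ry":0,"rz":0,"claw":4.5},{"x":0,"y":0,"z":3,"rx":0,"ry":0,"rz":0,"claw":4.5},{"x":0,"y":0,"z":2.5,"rx":0,"ry":0,"rz":0,"claw":4.5},{"x":0,"y":0,"z":1.5,"rx":0,"ry":0,"rz":0,"claw":4.5},{"x":0,"y":0,"z":0,"rx":0,"ry":0,"rz":0,"claw":4.5},{"x":0,"y":0,"z":0,"rx":0,"ry":0,"rz":0,"claw":4.5}]' 8
python3 -m crank '[{"x":0,"y":0,"z":0,"rx":0,"ry":0,"rz":0,"claw":2.2},{"x":0,"y":0,"z":0,"rx":0,"ry":0,"rz":0,"claw":2.2},{"x":0,"y":0,"z":0,"rx":0,"ry":0,"rz":0,"claw":2.2},{"x":0,"y":0,"z":0,"rx":0,"ry":0,"rz":0,"claw":2.2}]' 8
python3 - <<'E'
from h import *
from cell import r,get_image
d=get_image("wrist");cv2.imwrite("pics/w3.png",d["img"])
s=r.sense();print(s["time_s"],s["eef_pos"].round(1) if hasattr(s["eef_pos"],'round') else s["eef_pos"],s["force"])
E
```

```text
time_s: 4.45
eef_pos: [504.8, -12.9, 106.5]
eef_rot: [-3.141, -0.077, 0.002]
force: [-0.4, -0.1, 1.2]
finger_gap: 44.9
grip_force: 0.0
time_s: 4.78
eef_pos: [505.5, -12.3, 107.4]
eef_rot: [-3.14, -0.076, -0.002]
force: [-0.1, -0.2, -0.0]
finger_gap: 24.1
grip_force: 0.0
4.8333 [505.4 -12.3 107.3] [ 0.63983195 -0.49360308 -0.61483627]
```

View pics/w3.png

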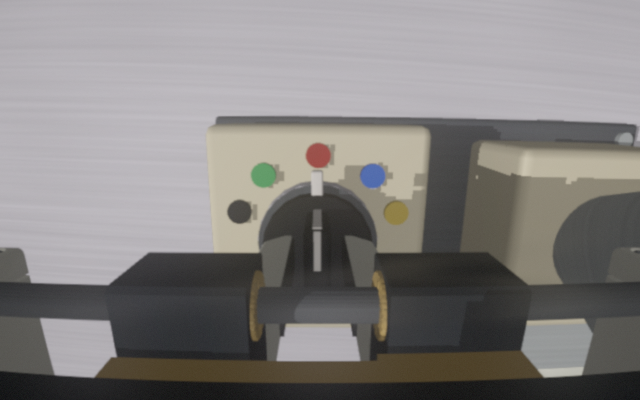

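The bar at column 317 sits centrally between the fingers (tips at about 277 and 359), so I'll close on it.

```bash
python3 -m crank '[{"x":0,"y":0,"z":0,"rx":0,"ry":0,"rz":0,"claw":1.4},{"x":0,"y":0,"z":0,"rx":0,"ry":0,"rz":0,"claw":0.5},{"x":0,"y":0,"z":0,"rx":0,"ry":0,"rz":0,"claw":0.5},{"x":0,"y":0,"z":0,"rx":0,"ry":0,"rz":0,"claw":0.5}]' 8
python3 -m crank '[{"x":0,"y":0,"z":0,"rx":0,"ry":0,"rz":0,"claw":0.5},{"x":0,"y":0,"z":0,"rx":0,"ry":0,"rz":0,"claw":0.5},{"x":0,"y":0,"z":0,"rx":0,"ry":0,"rz":0,"claw":0.5}]' 30
python3 -c "
from cell import r
print(r.sense())"
```

```text
time_s: 5.17
eef_pos: [505.2, -12.1, 106.8]
eef_rot: [-3.14, -0.076, -0.0]
force: [-1.2, 1.9, 5.1]
finger_gap: 11.9
grip_force: 8.0
time_s: 5.42
eef_pos: [505.2, -12.1, 106.8]
eef_rot: [-3.14, -0.076, -0.0]
force: [-1.1, 3.4, 6.1]
finger_gap: 11.8
grip_force: 30.0
{'time_s': 5.4167, 'joint_positions': array([-0.51169413,  0.61300908,  0.63240429,  2.22878362, -0.75360031,
        0.52138204, -0.81144035]), 'joint_vel': array([ 1.51341518e-03, -2.16913660e-04,  3.76691545e-05,  6.70595963e-04,
        1.46696016e-03, -4.56146861e-04, -5.13170976e-04]), 'joint_torque': array([ 1.53691214e+00, -5.35931647e+01,  1.05248916e+01, -1.07475042e+01,
        2.92989705e-01, -8.51055700e-01, -1.74091465e-02]), 'eef_pos': array([505.16647886, -12.12484288, 106.78821542]), 'eef_rot': array([-3.13989133e+00, -7.55141513e-02, -1.51912392e-04]), 'force': array([-1.12739242,  3.44367133,  6.14805576]), 'moment': array([0.74042171, 0.30063287, 0.03879697]), 'grip_force': 29.99976396560669, 'finger_gap': 11.768275459450075}
```

```bash
python3 -m crank '[{"x":0,"y":0,"z":-0.2,"rx":0,"ry":0,"rz":0,"claw":0.5},{"x":0,"y":0,"z":-0.2,"rx":0,"ry":0,"rz":0,"claw":0.5},{"x":0,"y":0,"z":-0.2,"rx":0,"ry":0,"rz":0,"claw":0.5},{"x":0,"y":0,"z":-0.1,"rx":0,"ry":0,"rz":0,"claw":0.5},{"x":0,"y":0,"z":-0.1,"rx":0,"ry":0,"rz":0,"claw":0.5},{"x":0,"y":0,"z":0,"rx":0,"ry":0,"rz":0,"claw":0.5},{"x":0,"y":0,"z":0,"rx":0,"ry":0,"rz":0,"claw":0.5}]' 30
```

```text
time_s: 6.0
eef_pos: [505.1, -12.2, 114.6]
eef_rot: [-3.14, -0.076, 0.0]
force: [3.1, 4.2, -9.1]
finger_gap: 11.7
grip_force: 30.0
```

```bash
python3 -m crank '[{"x":0,"y":0,"z":-0.07,"rx":0,"ry":0,"rz":0,"claw":0.5},{"x":0,"y":0,"z":-0.07,"rx":0,"ry":0,"rz":0,"claw":0.5},{"x":0,"y":0,"z":0,"rx":0,"ry":0,"rz":0,"claw":0.5},{"x":0,"y":0,"z":0,"rx":0,"ry":0,"rz":0,"claw":0.5}]' 30
python3 - <<'E'
from h import *
from cell import r,get_image
d=get_image("wrist");cv2.imwrite("pics/w4.png",d["img"]);s=r.sense();print(s["force"],s["moment"],s["eef_pos"])
E
```

```text
time_s: 6.33
eef_pos: [505.1, -12.2, 115.9]
eef_rot: [-3.14, -0.075, 0.0]
force: [3.5, 4.2, -8.4]
finger_gap: 11.6
grip_force: 30.0
[  3.03829692   5.22414459 -10.26096355] [ 1.04663359 -0.55059189  0.0192837 ] [505.08990386 -12.11134313 115.90212202]
```

```bash
python3 -m crank '[{"x":0,"y":0,"z":0,"rx":0,"ry":0,"rz":-2.5,"claw":0.5},{"x":0,"y":0,"z":0,"rx":0,"ry":0,"rz":-5,"claw":0.5},{"x":0,"y":0,"z":0,"rx":0,"ry":0,"rz":-5,"claw":0.5},{"x":0,"y":0,"z":0,"rx":0,"ry":0,"rz":-5,"claw":0.5},{"x":0,"y":0,"z":0,"rx":0,"ry":0,"rz":-5,"claw":0.5},{"x":0,"y":0,"z":0,"rx":0,"ry":0,"rz":-4,"claw":0.5},{"x":0,"y":0,"z":0,"rx":0,"ry":0,"rz":-2,"claw":0.5},{"x":0,"y":0,"z":0,"rx":0,"ry":0,"rz":0,"claw":0.5},{"x":0,"y":0,"z":0,"rx":0,"ry":0,"rz":0,"claw":0.5}]' 30
cat > st.py <<'E'
from cell import r
import numpy as np
from scipy.spatial.transform import Rotation as R
s=r.sense();m=R.from_rotvec(s["eef_rot"]).as_matrix()
print("t",s["time_s"],"pos",np.round(s["eef_pos"],2),"knob",round(float(np.arctan2(m[1,0],m[0,0])-.0456),4),"F",np.round(s["force"],1),"M",np.round(s["moment"],2))
E
python3 st.py
python3 - <<'E'
from h import *
from cell import get_image
d=get_image("wrist");cv2.imwrite("pics/w5.png",d["img"])
E
```

```text
time_s: 7.13
eef_pos: [505.0, -11.8, 115.9]
eef_rot: [-3.024, -0.847, 0.0]
force: [2.2, 5.4, -8.9]
finger_gap: 12.0
grip_force: 30.0
t 7.1333 pos [504.98 -11.85 115.87] knob 0.5005 F [ 2.2  5.4 -8.9] M [ 1.51 -0.48  0.04]
```

View pics/w5.png

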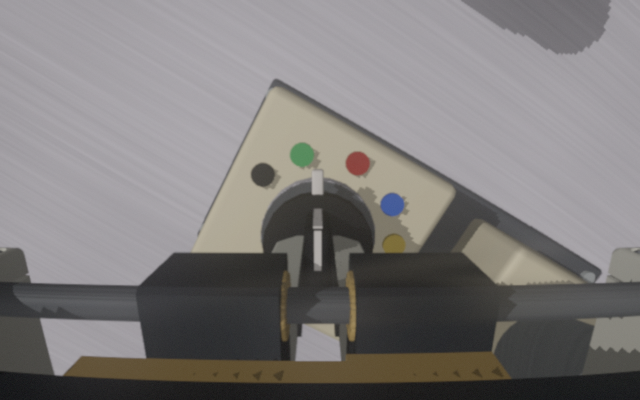

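The knob turned with the gripper: the pointer at (317,172) is just short of green at (302,155). I'll lower gently to feel the flat.

```bash
python3 -m crank '[{"x":0,"y":0,"z":0.06,"rx":0,"ry":0,"rz":0,"claw":0.5},{"x":0,"y":0,"z":0.06,"rx":0,"ry":0,"rz":0,"claw":0.5},{"x":0,"y":0,"z":0,"rx":0,"ry":0,"rz":0,"claw":0.5}]' 30 | grep -E force; python3 st.py
python3 -m crank '[{"x":0,"y":0,"z":0.02,"rx":0,"ry":0,"rz":0,"claw":0.5},{"x":0,"y":0,"z":0,"rx":0,"ry":0,"rz":0,"claw":0.5}]' 30 >/dev/null; python3 st.py
python3 -m crank '[{"x":0,"y":0,"z":0.02,"rx":0,"ry":0,"rz":0,"claw":0.5},{"x":0,"y":0,"z":0,"rx":0,"ry":0,"rz":0,"claw":0.5}]' 30 >/dev/null; python3 st.py
```

```text
force: [1.9, 5.8, -8.6]
grip_force: 30.0
t 7.4333 pos [505.01 -11.85 114.59] knob 0.5003 F [ 1.9  5.8 -8.6] M [ 1.47 -0.43  0.03]
t 7.6 pos [505.01 -11.87 114.43] knob 0.5002 F [ 2.9  6.3 -8.5] M [ 1.49 -0.47 -0.03]
t 7.7667 pos [505.   -11.84 114.29] knob 0.5003 F [ 2.5  5.  -6.4] M [ 1.46 -0.45 -0.01]
```

```bash
python3 -m crank '[{"x":0,"y":0,"z":0.015,"rx":0,"ry":0,"rz":0,"claw":0.5},{"x":0,"y":0,"z":0,"rx":0,"ry":0,"rz":0,"claw":0.5}]' 30 >/dev/null; python3 st.py
python3 -m crank '[{"x":0,"y":0,"z":0.01,"rx":0,"ry":0,"rz":0,"claw":0.5},{"x":0,"y":0,"z":0,"rx":0,"ry":0,"rz":0,"claw":0.5}]' 30 >/dev/null; python3 st.py
```

```text
t 7.9333 pos [504.99 -11.87 114.18] knob 0.5002 F [ 1.8  6.5 -6.6] M [ 1.49 -0.39  0.02]
t 8.1 pos [505.   -11.87 114.13] knob 0.5002 F [ 1.9  6.7 -5.9] M [ 1.51 -0.38 -0.01]
```

```bash
python3 -m crank '[{"x":0,"y":0,"z":0.02,"rx":0,"ry":0,"rz":0,"claw":0.5},{"x":0,"y":0,"z":0,"rx":0,"ry":0,"rz":0,"claw":0.5}]' 30 >/dev/null; python3 st.py
python3 -m crank '[{"x":0,"y":0,"z":0.02,"rx":0,"ry":0,"rz":0,"claw":0.5},{"x":0,"y":0,"z":0,"rx":0,"ry":0,"rz":0,"claw":0.5}]' 30 >/dev/null; python3 st.py
```

```text
t 8.2667 pos [504.99 -11.84 113.99] knob 0.5003 F [ 1.9  6.3 -5.5] M [ 1.42 -0.3   0.04]
t 8.4333 pos [504.97 -11.88 113.87] knob 0.5001 F [ 1.3  6.1 -3.3] M [ 1.57 -0.23  0.  ]
```

Contact with the flat is clear now. I'll scan in 1.5° steps and watch Fz.

```bash
python3 -m crank '[{"x":0,"y":0,"z":0.01,"rx":0,"ry":0,"rz":-1.0,"claw":0.5},{"x":0,"y":0,"z":0,"rx":0,"ry":0,"rz":0,"claw":0.5}]' 30 >/dev/null; python3 st.py
python3 -m crank '[{"x":0,"y":0,"z":0,"rx":0,"ry":0,"rz":-1.5,"claw":0.5},{"x":0,"y":0,"z":0,"rx":0,"ry":0,"rz":0,"claw":0.5}]' 30 >/dev/null; python3 st.py
python3 -m crank '[{"x":0,"y":0,"z":0,"rx":0,"ry":0,"rz":-1.5,"claw":0.5},{"x":0,"y":0,"z":0,"rx":0,"ry":0,"rz":0,"claw":0.5}]' 30 >/dev/null; python3 st.py
```

```text
t 8.6 pos [504.98 -11.86 113.79] knob 0.5184 F [ 1.7  6.3 -4.3] M [ 1.49 -0.27 -0.05]
t 8.7667 pos [505.   -11.83 113.66] knob 0.5453 F [ 1.7  6.1 -9.2] M [ 1.47 -0.41  0.02]
t 8.9333 pos [504.97 -11.81 113.55] knob 0.5715 F [ 1.6  6.9 -8.2] M [ 1.54 -0.36  0.01]
```

Fz jumped to about -9 N at 0.545 and held, so the arm is carrying the spring again and the pin is over a notch. I'll lower gently to confirm.

```bash
python3 -m crank '[{"x":0,"y":0,"z":0.05,"rx":0,"ry":0,"rz":0,"claw":0.5},{"x":0,"y":0,"z":0,"rx":0,"ry":0,"rz":0,"claw":0.5}]' 30 >/dev/null; python3 st.py
python3 -m crank '[{"x":0,"y":0,"z":0.05,"rx":0,"ry":0,"rz":0,"claw":0.5},{"x":0,"y":0,"z":0,"rx":0,"ry":0,"rz":0,"claw":0.5}]' 30 >/dev/null; python3 st.py
```

```text
t 9.1 pos [504.99 -11.8  113.02] knob 0.5701 F [ 1.7  6.4 -7.8] M [ 1.58 -0.42  0.  ]
t 9.2667 pos [505.   -11.82 112.51] knob 0.5701 F [ 2.6  7.2 -7.5] M [ 1.5  -0.4  -0.01]
```

```bash
python3 -m crank '[{"x":0,"y":0,"z":0.1,"rx":0,"ry":0,"rz":0,"claw":0.5},{"x":0,"y":0,"z":0.1,"rx":0,"ry":0,"rz":0,"claw":0.5},{"x":0,"y":0,"z":0,"rx":0,"ry":0,"rz":0,"claw":0.5}]' 30 >/dev/null; python3 st.py
python3 -m crank '[{"x":0,"y":0,"z":0.1,"rx":0,"ry":0,"rz":0,"claw":0.5},{"x":0,"y":0,"z":0.1,"rx":0,"ry":0,"rz":0,"claw":0.5},{"x":0,"y":0,"z":0,"rx":0,"ry":0,"rz":0,"claw":0.5}]' 30 >/dev/null; python3 st.py
python3 -m crank '[{"x":0,"y":0,"z":0.1,"rx":0,"ry":0,"rz":0,"claw":0.5},{"x":0,"y":0,"z":0,"rx":0,"ry":0,"rz":0,"claw":0.5}]' 30 >/dev/null; python3 st.py
```

```text
t 9.5167 pos [504.96 -11.81 110.46] knob 0.5702 F [ 1.6  6.8 -7.1] M [ 1.44 -0.39  0.  ]
t 9.7667 pos [504.98 -11.82 108.51] knob 0.5702 F [ 2.3  6.7 -6. ] M [ 1.56 -0.4   0.03]
t 9.9333 pos [504.96 -11.8  107.55] knob 0.5702 F [ 1.8  6.4 -6. ] M [ 1.6  -0.32  0.03]
```

Lift is about 0.8 mm, all spring load and no jamming. I'll open the jaws so it drops, then back off.

```bash
python3 -m crank '[{"x":0,"y":0,"z":0.04,"rx":0,"ry":0,"rz":0,"claw":0.5},{"x":0,"y":0,"z":0,"rx":0,"ry":0,"rz":0,"claw":3},{"x":0,"y":0,"z":0,"rx":0,"ry":0,"rz":0,"claw":4.5},{"x":0,"y":0,"z":0,"rx":0,"ry":0,"rz":0,"claw":4.5},{"x":0,"y":0,"z":0,"rx":0,"ry":0,"rz":0,"claw":4.5},{"x":0,"y":0,"z":0,"rx":0,"ry":0,"rz":0,"claw":4.5}]' 30 >/dev/null; python3 st.py
python3 -m crank '[{"x":0,"y":0,"z":-1,"rx":0,"ry":0,"rz":0,"claw":4.5},{"x":0,"y":0,"z":-3,"rx":0,"ry":0,"rz":0,"claw":4.5},{"x":0,"y":0,"z":-3,"rx":0,"ry":0,"rz":0,"claw":4.5},{"x":0,"y":0,"z":-3,"rx":0,"ry":0,"rz":0,"claw":4.5},{"x":0,"y":0,"z":-2,"rx":0,"ry":0,"rz":0,"claw":4.5},{"x":0,"y":0,"z":0,"rx":0,"ry":0,"rz":0,"claw":4.5},{"x":0,"y":0,"z":0,"rx":0,"ry":0,"rz":0,"claw":4.5}]' 30
python3 - <<'E'
from h import *
from cell import get_image
d=get_image("wrist");cv2.imwrite("pics/w6.png",d["img"])
o=dots(d,(0,0,640,400),mn=60);fit(o,S)
b=blobs(d["img"],(0,0,150),(180,40,255),(240,100,400,260),8);print([(a,p.round(1),plane(d,p,90)[0].round(1)) for a,p in b])
E
```

```text
t 10.4333 pos [505.07 -13.03 107.44] knob 0.5688 F [ 0.4  0.4 -0.7] M [-0.07  0.15  0.02]
time_s: 11.02
eef_pos: [505.5, -12.4, 228.6]
eef_rot: [2.994, 0.952, 0.004]
force: [-0.8, -0.1, -0.4]
finger_gap: 45.1
grip_force: 0.0
green 126 [309.9 141.8] [540.3  19.6  73. ]
blue 134 [366.3 178.9] [542.7 -42.   73. ]
axis [504.8 -12.7] yaw 0.0389 res [[-0.0, 0.1], [0.0, -0.1]]
[(1715, array([254.6, 124.7]), array([526.3,  66.1,  90. ])), (9982, array([304.4, 185.1]), array([508. ,   2.4,  90. ])), (2594, array([370.2, 119.2]), array([586. , -10.6,  90. ])), (57, array([316.2, 191.9]), array([509. ,  -9.5,  90. ]))]
```

View pics/w6.png

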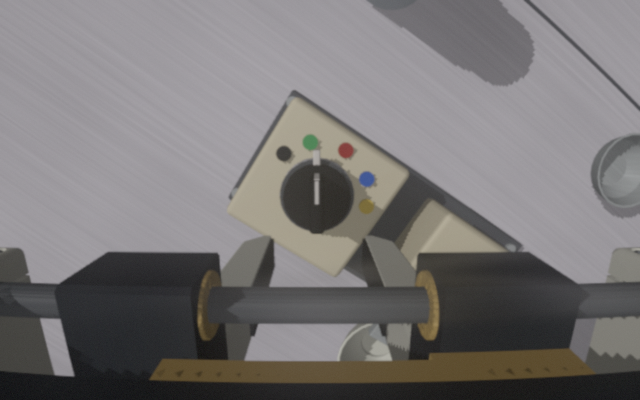

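The pointer at (317,158) lines up about 6 mm beside green (310,142). The knob is released, the arm is clear, and the jar, bowl and ladle weren't touched.

```bash
python3 -c "
from cell import sign_off
print(sign_off())"
```

```text
the job is handed in; nothing more can be done
None
```

I turned the selector from red to green and handed the job in at about 11 s; no verdict came back. The notch was about 0.13 rad to the red side of the green dot, leaving the pointer about 6 mm from it. I lowered the knob to about 0.4 mm above home with only spring load on it and then released it, but didn't check that last drop directly. The gripper is clear, and the jar, bowl and ladle weren't touched.

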